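# Tune the welding unit by its rear-marked wheel and press test

### The job

Turn the rubber-faced tuning wheel until the orange pointer on its rim lines up with the blue marker tab at the far side, pressing the sprung face only as hard as it takes to drag it round (never more than about 20 N). Leave the blue tab where it is. Once the pointer is on the mark and you have let go of the wheel, press the red test button on the white pod right down and release it, without disturbing the other things on the bench.

Things in the scene. Friction and masses are not known exactly. Their poses are not given: they have to be found in the camera images.
- unit: fixed round grey base of the tuning unit, 176 mm across and 22 mm high, white ticks every 10 degrees on its top; origin at the centre of its underside, on the wheel's vertical axis
- wheel: the tuning wheel, turning both ways (to 2.4 rad from the unit's own +x) about the unit's vertical axis: aluminium skirt 132 mm across, 16 mm high, origin on the axis at its underside, 36 mm above the bench; the orange pointer lies along its own +x. The skirt does not move up or down; it carries the black face disc. Needs about 0.09 N m to turn, stays where it is left
- face_low (a point): point on the wheel's axis, 72 mm above the bench: the lowest the top of the face can stand. The face is a smooth flat black rubber disc, 110 mm across, 12 mm thick, too wide to grip, turning with the wheel. Its height is hand-set and NOT measured: the top stands anywhere from here up to face_high
- face_high (a point): point on the axis, 86 mm above the bench: the highest the top of the face can stand. The face is sprung downwards: 3 to 5 N to start it, 1.8 N per mm more, hard stop after 6 mm (about 14 N), where the force shoots up. A fingertip pressed on it with 8 to 12 N about 35 mm from the axis drags the wheel round, with some slip
- pointer (a point): tip of the orange pointer, a 8 mm wide stripe on the skirt's top rim and side, at 68 mm from the axis and 45 mm above the bench
- mark (a point): where the pointer tip must come, 68 mm from the axis, 45 mm above the bench: at the inner face of the blue marker tab (14 x 8 x 20 mm, on the base beyond the wheel's rim on the side away from the robot, top 43 mm above the bench, 71.5 to 85.5 mm from the axis). A knock can shift the tab; it must not be shifted
- pod: fixed white box 100 x 90 x 45 mm that carries the button in the middle of its top; origin at the centre of its underside
- test_top (a point): middle of the top of the red push button (32 mm across) on the pod; it is pressed straight down
- test (a joint): travel of the red button, 0 m up, 0.006 m fully down (about 5 N), springs back
- buckle_a: loose flat gold buckle frame 50 x 40 x 8 mm, bystander
- buckle_b: loose flat gold buckle frame 50 x 40 x 8 mm, bystander
- glue: loose small bottle with a red cap, 40 mm across, 90 mm high, bystander
- tape: loose yellow ring of tape 90 mm across, 18 mm high, bystander
- driver: loose screwdriver with a blue handle, 170 mm long, bystander
- dish: loose white dish 100 mm across, 28 mm high, bystander
Things that resemble listed ones, but are neither listed nor needed, are in the scene too. Leave any pink look-alike of the unit alone.

How it is judged (in metres and radians):
On the way, in this order (a step that is already met when the one before it is completed fails the run):
1. the pointer is on the mark (within 4 mm at the rim), the wheel at rest and let go (horizontal distance between pointer and mark below 0.004 m and angular speed of wheel below 0.1 rad/s and contact force between each of the arm, the fingers and wheel below 0.3 N), for 0.2 s.
2. the red test button is pressed right down (at least 4.5 of its 6 mm) (value of joint test above 0.0045 m), for 0.05 s.
At the end, for the whole second after the job is handed in: the orange pointer's tip is within 4 mm (horizontally) of the mark at the blue tab, the tab within 4 mm of where it was, the wheel at rest, the red button up again (less than 2 mm down) (horizontal distance between pointer and mark below 0.004 m and angular speed of wheel below 0.1 rad/s and value of joint test below 0.002 m and distance of mark from where it was at the start of the episode below 0.004 m); the robot touches nothing.
It fails at once if the wheel is pressed or pushed with more than 22 N (contact force between any of the fingers, the arm and wheel above 22 N).
It fails at once if the test button is pressed (over 3 mm) while the pointer is over 6 mm off the mark (value of joint test above 0.003 m and horizontal distance between pointer and mark above 0.006 m).
It fails at once if the blue marker tab is shifted by over 4 mm (distance of mark from where it was at the start of the episode above 0.004 m).
It fails at once if a bystander is moved by over 20 mm (distance of any of buckle_a, buckle_b, glue, tape, driver, dish from where it was at the start of the episode above 0.02 m).
It also fails if it takes over 67 s, if anything falls off the work surface, if the arm or the gripper's body presses on something with over 40 N, if the wrist force passes 120 N, or if a joint passes its speed limit or range.

### The arm

A 6-joint arm with a two-finger parallel gripper is mounted at the origin on the work surface. World frame = base frame: x ahead of the robot, y to its left, z up, the work surface at z = 0. Lengths are in mm, angles in rad, forces in N, time in s.
With the tool pointing down it reaches from about 300 to 825 mm from the base axis. Payload 5.4 kg.
Tool frame: the origin (TCP) lies on the centre line of the jaws, within the pads' length; the fingertips stand 19 mm ahead of it and the grasp point (between the pads) is the TCP; z points along the fingers, y is the line along which they close (so a half turn about z gives the same grasp; the last joint's range is limited). The gripper opens to 92 mm and grips with 3 to 60 N. Pads are 20 mm wide; open, the fingers measure 128 mm over their backs; the gripper's body (75 mm by 189 mm) begins 69 mm behind the grasp point.
Start: joints at [0.911, 0.158, 1.597, -0, 1.386, -0.21], TCP at [250.009, 517.786, 233.601] pointing down, gripper open.
Joint ranges: [-2.91, 2.91], [-0.94, 2.29], [0.18, 2.7], [-1.29, 4.43], [0.17, 2.64], [-3, 3]. Speed limits (rad/s): [2.57, 2.57, 3.14, 3.14, 3.14, 3.14].

### API

Orientations are given as [roll, pitch, yaw] about the fixed x, y, z axes, in that order (R = Rz(yaw) Ry(pitch) Rx(roll)).
In Python, from plant import env, eyes, order gives the robot as it stands.
- The arm moves only by the shell command python3 -m handwheel 'ROWS' [FORCE]. ROWS is JSON, a list of rows, each a list of 5 numbers: the shift along the tool's x, y, z in cm, then the turn about the tool's z in rad, then the opening, from 0 (shut) to 1 (fully open). A call has 1 to 10 rows; each row is the pose to reach, as a shift and turn from the pose commanded when the call began, along the tool's axes at that moment; what a row does not reach only later rows make up. A row lasts 1/12 s, in which the tool goes at most 41.7 mm and 7.16 degrees, less where a joint would pass 70% of its speed; a pose out of reach is approached as far as the arm can. A call with a gripper value outside its range is refused whole. The fingers move at their own pace and stop on an object; FORCE is the grip in N (left out, the last holds). Time passes only in rows, so rows that repeat a pose let the fingers close. It gives the time, the measured TCP pose, the force, the opening and the grip force at its end, in the units of the state.
- env.observe(): the state, without advancing time (a new reading comes with each control period).
- eyes.capture(name): name is "side" or "top"; returns a dict with "image" (480x640x3 uint8, red, green, blue), "range_z" (480x640 float32, mm along the optical axis (not along the pixel's ray), 0 where there is no reading), "mtx" (3x3 intrinsics, pixels), "R" (3x3) and "t" (3): a world point X has camera coordinates R X + t. Camera axes: x right, y down, z forward; pixel columns grow to the right and rows downward; lengths in mm; the calibration is good to about 2 mm. A picture is of the moment at which its call begins.
- order.job_done(): hands the job in; it is judged then, once.
The state is a dict: "time": time; "joint_pos": joint angles; "qd": joint speeds; "joint_torque": joint torques, N m; "ee_pos": TCP position; "eef_rot": TCP orientation; "contact_force": force on the tool from outside, world axes, zero at the start; "wrist_torque": the same for the moment, N m; "gripper_width": finger opening in mm; "finger_force": force on a finger pad.
Only numpy, scipy, OpenCV 4.12 (cv2) and the standard library are available. Lean on these libraries where they do the work, as an engineer would, in place of code of your own. Each camera call takes 0.05 s, during which the arm holds its last target. There are 200 camera calls.

## Working session

There is one attempt and no reset: what is moved stays moved. The work goes in short steps, Python scripts to look and compute and a shell command to move; the robot and the scene stay as the last step left them, time stands still between calls to the robot, and variables do not carry over. Pictures are saved under pics/ and viewed, at most 10 in all, crops included, and the job is handed in when it is done.

```bash
ls; mkdir -p pics; python3 - <<'E'
from plant import env, eyes, order
import cv2
print(env.observe())
for n in("top","side"):
    c=eyes.capture(n); cv2.imwrite(f"pics/{n}0.png",c["image"][:,:,::-1])
    print(n,c["mtx"].tolist(),c["R"].tolist(),c["t"].tolist())
E
```

```text
pics
{'time': 0.0, 'joint_pos': array([ 9.10916686e-01,  1.59045709e-01,  1.59821197e+00,  2.31263877e-05,
        1.38618760e+00, -2.10106587e-01]), 'qd': array([ 0.00089499, -0.00014946, -0.00102189,  0.00116427, -0.00121335,
       -0.00010052]), 'joint_torque': array([-3.03287226e-03, -3.85564756e+01, -3.22109163e+01,  6.99691800e-02,
        3.78541450e-02, -1.15769922e-04]), 'ee_pos': array([249.63977476, 517.33692336, 232.63091213]), 'eef_rot': array([-3.13978552e+00, -4.08615244e-04,  2.69181496e+00]), 'contact_force': array([-0.08089977,  0.71466607, -0.14594598]), 'wrist_torque': array([-7.03754376e-04, -4.03985649e-05,  3.60881724e-02]), 'finger_force': 0.0, 'gripper_width': 92.2216883045453}
top [[434.5466800915843, 0.0, 322.2171613745462], [0.0, 434.5466800915843, 242.60800366987985], [0.0, 0.0, 1.0]] [[-0.00013474544072622597, -0.9999933774400962, 0.0036368832282270727], [-0.9939052526506563, -0.0002669980043761235, -0.11023736873447246], [0.11023760972145845, -0.0036295713266465777, -0.9938986344768183]] [-20.881629568052276, 549.5923610539569, 901.9452224940404]
side [[502.4579168939858, 0.0, 313.89526906238655], [0.0, 502.4579168939858, 237.81838447518408], [0.0, 0.0, 1.0]] [[0.9436428598665526, -0.3309514316491301, -0.003050067583765716], [-0.18717357668065138, -0.526042918712096, -0.8296052675010158], [0.2729545845290875, 0.7834219792437858, -0.5583420073953803]] [-495.8681875225505, 165.5027885379917, 1173.2892079203912]
```

View pics/top0.png

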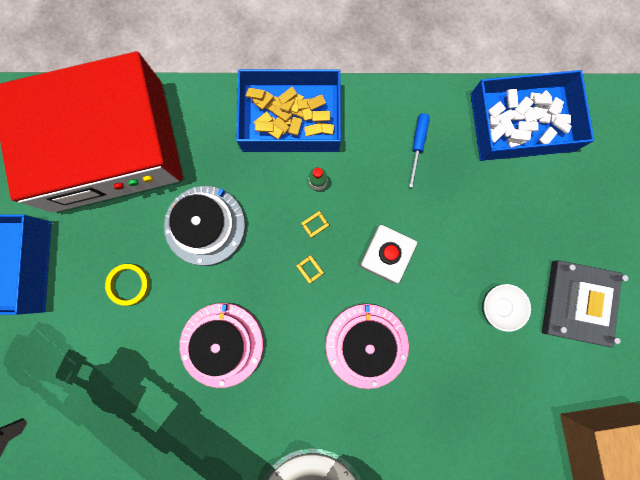

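View pics/side0.png

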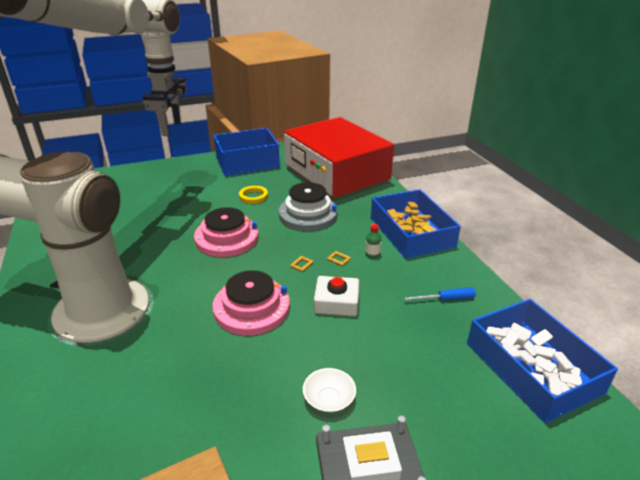

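The top view shows three tuning units. Two are pink look-alikes, at (221,346) and (368,346). The grey one at (204,225), with a blue tab near (221,192), fits the description. The red button is at (391,253). Next I'll confirm the grey unit in an enlarged crop and take the first measurements.

```bash
cat > h.py <<'E'
import numpy as np, cv2
from plant import env, eyes, order
def ray(c,u,v,z):
    d=c["R"].T@np.linalg.inv(c["mtx"])@[u,v,1]; o=-c["R"].T@c["t"]
    return o+d*(z-o[2])/d[2]
def cloud(c):
    v,u=np.mgrid[:480,:640]; z=c["range_z"]
    p=np.stack([u,v,np.ones_like(u)],-1)@np.linalg.inv(c["mtx"]).T*z[...,None]
    return (p-c["t"])@c["R"]
def hsv(c): return cv2.cvtColor(c["image"],cv2.COLOR_RGB2HSV)
def proj(c,X):
    p=c["mtx"]@(c["R"]@np.array(X)+c["t"]); return p[:2]/p[2]
E
python3 - <<'E'
from h import *
t=eyes.capture("top"); s=eyes.capture("side")
a=cv2.resize(t["image"][175:275,150:260],None,fx=5,fy=5,interpolation=cv2.INTER_CUBIC)
b=cv2.resize(s["image"][170:240,265:350],None,fx=6,fy=6,interpolation=cv2.INTER_CUBIC)[:500,:250+260]
a=a[:,:550]; a=cv2.resize(a,(400,364)); b=cv2.resize(b,(400,330))
im=np.zeros((364,800,3),np.uint8); im[:,:400]=a; im[:330,400:]=b
cv2.imwrite("pics/crop1.png",im[:,:,::-1])
h=hsv(t);P=cloud(t)
# black face / white base
roi=np.zeros((480,640),bool); roi[180:270,155:250]=1
m=roi&(h[...,2]<60)
n,l,st,ce=cv2.connectedComponentsWithStats(m.astype(np.uint8))
k=1+st[1:,4].argmax(); q=l==k
c=max(cv2.findContours(q.astype(np.uint8),0,1)[0],key=cv2.contourArea)
print("face ellipse",cv2.fitEllipse(c),"z",np.percentile(P[q][:,2],[10,50,90]),"med",np.median(P[q],0))
(u,v),_,_=cv2.fitEllipse(c)
for z in(72,79,86):print(z,ray(t,u,v,z))
# base outline: not green
g=roi&~((h[...,0]>60)&(h[...,0]<90)&(h[...,1]>90))
# tab
b=roi&(h[...,0]>98)&(h[...,0]<125)&(h[...,1]>130)&(h[...,2]>60)
vv,uu=np.nonzero(b);print("tab px",uu.mean(),vv.mean(),len(uu),ray(t,uu.mean(),vv.mean(),40),np.median(P[b],0))
o=roi&(h[...,0]>5)&(h[...,0]<22)&(h[...,1]>120)&(h[...,2]>100)
vv,uu=np.nonzero(o);print("orange",list(zip(uu,vv))[:20])
# points at base-top height
bm=roi&(P[...,2]>17)&(P[...,2]<28); print("basetop",bm.sum(),P[bm][:,:2].min(0),P[bm][:,:2].max(0))
sk=roi&(P[...,2]>46)&(P[...,2]<57);print("skirt",sk.sum(),P[sk][:,:2].min(0),P[sk][:,:2].max(0))
# button/pod
for nm,c,hh in(("top",t,h),("side",s,hsv(s))):
    r=((hh[...,0]<6)|(hh[...,0]>174))&(hh[...,1]>150)&(hh[...,2]>80)
    R=np.zeros_like(r); 
    if nm=="top":R[235:272,370:412]=1
    else:R[270:300,320:355]=1
    vv,uu=np.nonzero(r&R);print(nm,"button",uu.mean(),vv.mean(),ray(c,uu.mean(),vv.mean(),55),np.median(cloud(c)[r&R],0))
E
```

```text
face ellipse ((196.28604125976562, 220.7747802734375), (51.457366943359375, 53.11268997192383), 84.62548828125) z [83.66086796 85.67990946 87.65397092] med [587.44909295 233.89965838  85.67990946]
72 [590.13497789 238.54871833  72.        ]
79 [589.00147973 236.5240193   79.        ]
86 [587.86798157 234.49932028  86.        ]
tab px 220.875 192.225 40 [657.42248021 196.98563093  40.        ] [657.20852185 196.89009139  42.28557581]
orange [(np.int64(175), np.int64(204)), (np.int64(174), np.int64(205)), (np.int64(173), np.int64(206)), (np.int64(173), np.int64(207))]
basetop 1918 [502.00045389 147.48957519] [689.95415467 342.41360102]
skirt 784 [525.0602289 169.7045888] [682.28317355 336.81410821]
top button 390.59798994974875 252.2211055276382 [ 526.74193174 -163.31360228   55.        ] [ 525.97665018 -161.83638284   66.87059663]
side button 336.8709677419355 282.39516129032256 [ 527.32962826 -156.09907945   55.        ] [ 522.83511839 -168.83798555   65.78077668]
```

View pics/crop1.png

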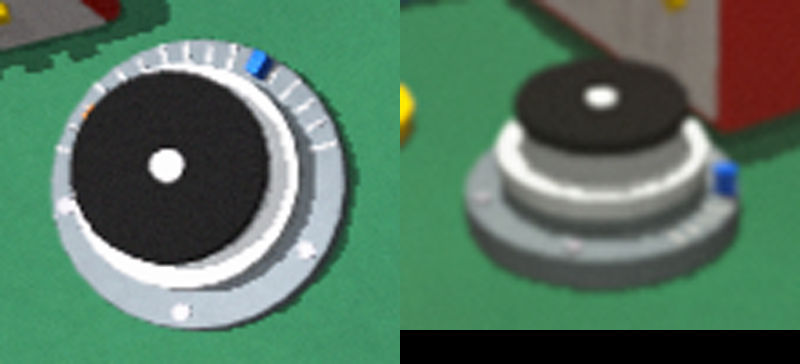

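The crop confirms the grey unit: blue tab at top-view pixel (221,192), and the orange pointer just visible at (174,205) behind the face edge. Next I'll work out the angles, check the toaster clearance and plan the approach.

```bash
python3 - <<'E'
from h import *
t=eyes.capture("top");s=eyes.capture("side");h=hsv(t);P=cloud(t)
# base outline
g=~((h[...,0]>60)&(h[...,0]<90)&(h[...,1]>90))
g[:,:155]=0;g[:,250:]=0;g[:180]=0;g[272:]=0
c=max(cv2.findContours(g.astype(np.uint8),0,1)[0],key=cv2.contourArea)
e=cv2.fitEllipse(c);print("base",e,ray(t,*e[0],20))
# skirt rim: bright
w=(h[...,2]>215)&(h[...,1]<25);w[:,:155]=0;w[:,250:]=0;w[:180]=0;w[272:]=0
C=np.array([588.5,235.0])
for u,v in((175,204),(174,205),(173,206.5)):
    for z in(45,52):
        p=ray(t,u,v,z);d=p[:2]-C;print(u,v,z,p[:2].round(1),"r",np.hypot(*d).round(1),"deg",np.degrees(np.arctan2(d[1],d[0])).round(1))
hs=hsv(s)
k=(hs[...,2]<75);k[:180]=0;k[215:]=0;k[:,:285]=0;k[:,332:]=0
c=max(cv2.findContours(k.astype(np.uint8),0,1)[0],key=cv2.contourArea);e=cv2.fitEllipse(c);print("side face",e)
wd=(h[...,2]>180)&(h[...,1]<40);wd[:214]=0;wd[228:]=0;wd[:,:188]=0;wd[:,204:]=0
vv,uu=np.nonzero(wd);ws=(hs[...,2]>150)&(hs[...,1]<60);ws[:184]=0;ws[198:]=0;ws[:,:298]=0;ws[:,318:]=0
v2,u2=np.nonzero(ws);print("dot top",uu.mean(),vv.mean(),len(uu),"side",u2.mean(),v2.mean(),len(u2))
A=cv2.triangulatePoints(t["mtx"]@np.c_[t["R"],t["t"]],s["mtx"]@np.c_[s["R"],s["t"]],np.array([[uu.mean()],[vv.mean()]]),np.array([[u2.mean()],[v2.mean()]]))
print("dot 3d",(A[:3]/A[3]).ravel())
b=(P[...,2]>60);b[:, 190:]=0;b[215:]=0;b[:50]=0
Q=P[b];n=np.hypot(*(Q[:,:2]-C).T);q=Q[n>60];n=n[n>60]
i=np.argsort(n)[:400:80];print("toaster near",q[i].round(0).tolist(),"zmax",np.percentile(q[:,2],98))
E
```

```text
base ((204.53060913085938, 225.53549194335938), (79.33303833007812, 81.56773376464844), 80.53392791748047) [588.07712644 235.32604457  20.        ]
175 204 45 [630.6 292.8] r 71.5 deg 53.9
175 204 52 [629.2 290.4] r 68.8 deg 53.7
174 205 45 [628.5 294.8] r 72.0 deg 56.3
174 205 52 [627.1 292.5] r 69.2 deg 56.1
173 206.5 45 [625.2 296.9] r 71.9 deg 59.3
173 206.5 52 [623.9 294.4] r 69.2 deg 59.3
side face ((307.45501708984375, 191.9402618408203), (21.34543800354004, 35.69061279296875), 90.93903350830078)
dot top 195.234375 219.953125 64 side 307.5 190.2 20
dot 3d [589.42136792 237.25750609  84.3690676 ]
toaster near [[686.0, 296.0, 120.0], [684.0, 302.0, 72.0], [684.0, 305.0, 65.0], [697.0, 288.0, 109.0], [700.0, 288.0, 86.0]] zmax 143.4715610600467
```

```bash
python3 -m handwheel '[[-4,-0.9,0,0,0],[-8,-1.8,0,0,0],[-12,-2.8,0,0,0],[-16,-3.7,0,0,0],[-20,-4.6,0,0,0],[-24,-5.5,0,0,0],[-28,-6.5,0,0,0],[-32,-7.4,0,0,0],[-36,-8.3,0,0,0],[-40,-9.3,0,0,0]]' 15; python3 -m handwheel '[[-3,-0.7,3,0,0],[-6.2,-1.4,6,0,0],[-6.2,-1.4,9,0,0],[-6.2,-1.4,10.5,0,0],[-6.2,-1.4,11.5,0,0],[-6.2,-1.4,11.5,0,0]]'
```

```text
time: 1.13
ee_pos: [571.1, 258.6, 233.6]
eef_rot: [3.141, -0.0, 2.692]
contact_force: [-0.4, 1.1, -1.2]
gripper_width: 27.2
finger_force: 0.0
time: 1.63
ee_pos: [617.8, 220.2, 115.7]
eef_rot: [-3.139, -0.004, 2.692]
contact_force: [0.1, 0.9, -0.1]
gripper_width: 0.3
finger_force: 0.0
```

```bash
python3 -m handwheel '[[0,0,0.3,0,0],[0,0,0.6,0,0],[0,0,0.8,0,0],[0,0,0.9,0,0],[0,0,0.9,0,0]]'; python3 -m handwheel '[[0,0,0.1,0,0],[0,0,0.2,0,0],[0,0,0.2,0,0]]'
```

```text
time: 2.05
ee_pos: [619.7, 220.8, 110.2]
eef_rot: [3.141, 0.001, 2.692]
contact_force: [-0.1, 0.3, -0.3]
gripper_width: 0.5
finger_force: 0.0
time: 2.3
ee_pos: [619.5, 220.5, 107.5]
eef_rot: [-3.142, -0.0, 2.692]
contact_force: [-0.5, 0.0, 0.3]
gripper_width: 0.4
finger_force: 0.0
```

```bash
python3 -m handwheel '[[0,0,0.1,0,0],[0,0,0.2,0,0],[0,0,0.2,0,0]]';  python3 -m handwheel '[[0,0,0.1,0,0],[0,0,0.1,0,0]]'; python3 -m handwheel '[[0,0,0.1,0,0],[0,0,0.1,0,0]]'; python3 -m handwheel '[[0,0,0.1,0,0],[0,0,0.1,0,0]]'
```

```text
time: 2.55
ee_pos: [619.4, 220.5, 105.3]
eef_rot: [-3.141, -0.0, 2.692]
contact_force: [-0.2, -0.4, 0.7]
gripper_width: 0.5
finger_force: 0.0
time: 2.72
ee_pos: [619.6, 220.6, 104.8]
eef_rot: [3.141, 0.0, 2.692]
contact_force: [0.5, 0.1, -0.4]
gripper_width: 0.5
finger_force: 0.3
time: 2.88
ee_pos: [619.8, 220.5, 104.2]
eef_rot: [3.141, 0.001, 2.692]
contact_force: [-0.4, -0.1, 4.4]
gripper_width: 0.6
finger_force: 2.0
time: 3.05
ee_pos: [619.9, 220.5, 103.2]
eef_rot: [3.141, 0.001, 2.692]
contact_force: [-1.5, -1.4, 6.3]
gripper_width: 0.6
finger_force: 2.8
```

```bash
python3 -m handwheel '[[0,0,0.1,0,0],[0,0,0.17,0,0]]'; python3 -m handwheel '[[0.02,-0.35,0,0.1,0],[0.07,-0.7,0,0.2,0],[0.16,-1.03,0,0.3,0],[0.28,-1.36,0,0.4,0],[0.43,-1.68,0,0.5,0]]'; python3 - <<'E'
from h import *
t=eyes.capture("top")
cv2.imwrite("pics/sweep1.png",cv2.resize(t["image"][150:290,120:310],None,fx=3,fy=3)[:,:,::-1])
E
```

```text
time: 3.22
ee_pos: [620.0, 220.5, 101.9]
eef_rot: [3.141, 0.001, 2.692]
contact_force: [-2.1, -1.2, 8.1]
gripper_width: 0.8
finger_force: 3.9
time: 3.63
ee_pos: [610.7, 208.2, 103.1]
eef_rot: [3.135, 0.002, 2.187]
contact_force: [2.5, 2.4, 6.3]
gripper_width: 0.3
finger_force: 3.0
```

View pics/sweep1.png

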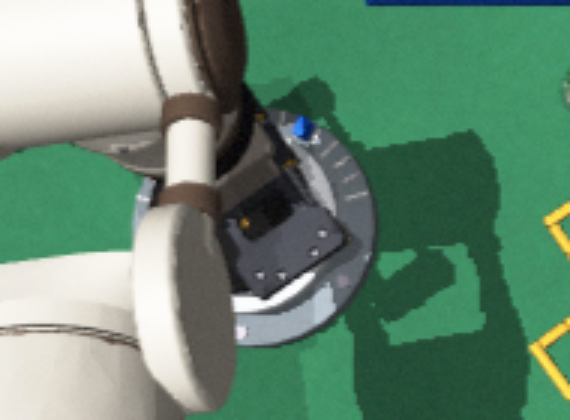

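The arm hides the pointer (the crop shows only the tab, at about (303,127) in the crop). The force pattern suggests the wheel is dragging. I'll press slightly harder, continue, then lift off and look.

```bash
python3 -m handwheel '[[0.02,-0.35,0.1,0.1,0],[0.07,-0.7,0.1,0.2,0],[0.16,-1.03,0.1,0.3,0],[0.28,-1.36,0.1,0.4,0],[0.43,-1.68,0.1,0.5,0],[0.43,-1.68,0.1,0.5,0]]'; python3 -m handwheel '[[0,0,-0.3,0,0],[0,0,-1,0,0],[0,0,-3,0,0],[3,-3,-5,0,0],[6,-6,-5,0,0],[8,-9,-5,0,0],[10,-12,-5,0,0],[10,-12,-5,0,0]]'; python3 - <<'E'
from h import *
t=eyes.capture("top")
cv2.imwrite("pics/look1.png",cv2.resize(t["image"][150:290,120:310],None,fx=3,fy=3)[:,:,::-1])
E
```

```text
time: 4.18
ee_pos: [594.5, 200.9, 102.3]
eef_rot: [3.135, 0.001, 1.687]
contact_force: [2.6, -0.8, 7.4]
gripper_width: 0.4
finger_force: 3.7
time: 4.85
ee_pos: [454.7, 288.2, 148.6]
eef_rot: [-3.136, -0.001, 1.697]
contact_force: [0.0, 0.2, -0.3]
gripper_width: 0.5
finger_force: 0.0
```

View pics/look1.png

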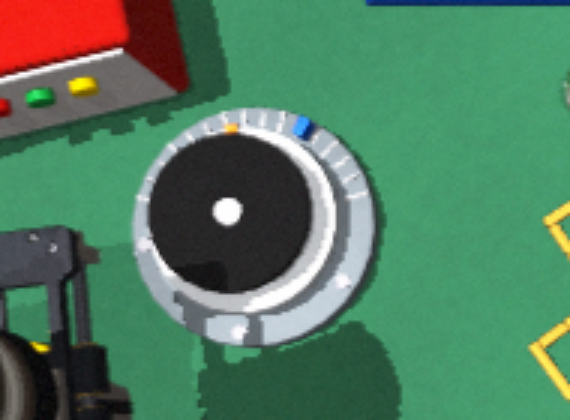

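The pointer has come round to crop (231,128), with the tab at (303,127). I'll measure what angle is left.

```bash
cat > ang.py <<'E'
from h import *
def ang():
    t=eyes.capture("top");h=hsv(t);C=np.array([588.2,235.1])
    roi=np.zeros((480,640),bool); roi[183:270,158:250]=1
    o=roi&(h[...,0]>5)&(h[...,0]<24)&(h[...,1]>70)&(h[...,2]>100)
    b=roi&(h[...,0]>98)&(h[...,0]<125)&(h[...,1]>110)&(h[...,2]>60)
    for n,m,z in(("ptr",o,50),("tab",b,40)):
        v,u=np.nonzero(m)
        w=h[v,u,1].astype(float)
        p=ray(t,(u*w).sum()/w.sum(),(v*w).sum()/w.sum(),z)[:2]-C
        print(n,len(u),(p+C).round(1),"r",np.hypot(*p).round(1),"deg",np.degrees(np.arctan2(p[1],p[0])).round(2))
    print("state",env.observe()["ee_pos"].round(1),env.observe()["eef_rot"].round(3))
ang()
E
python3 ang.py
```

```text
ptr 14 [653.9 245.6] r 66.5 deg 9.11
tab 44 [657.6 197.1] r 79.1 deg -28.73
state [459.8 286.2 149.6] [-3.141  0.     1.694]
```

```bash
python3 -m handwheel '[[-2.8,3,0,0,0],[-5.3,6,0,0,0],[-7.8,9,0,0,0],[-10,12,0,0,0],[-10,12,2,0,0],[-10,12,4,0,0],[-10,12,4.4,0,0],[-10,12,4.6,0,0],[-10,12,4.7,0,0],[-10,12,4.8,0,0]]'; python3 -m handwheel '[[0,0,0.1,0,0],[0,0,0.2,0,0],[0,0,0.25,0,0]]'
```

```text
time: 5.78
ee_pos: [593.3, 199.9, 103.6]
eef_rot: [3.14, 0.002, 1.692]
contact_force: [-2.2, -3.1, 5.7]
gripper_width: 0.1
finger_force: 2.7
time: 6.03
ee_pos: [593.4, 199.9, 101.8]
eef_rot: [3.14, 0.002, 1.692]
contact_force: [-3.2, -4.0, 8.7]
gripper_width: 0.3
finger_force: 4.2
```

```bash
python3 -m handwheel '[[0.02,-0.35,0,0.1,0],[0.07,-0.7,0,0.2,0],[0.16,-1.03,0,0.3,0],[0.28,-1.36,0,0.4,0],[0.43,-1.68,0,0.5,0],[0.61,-1.98,0,0.6,0],[0.71,-2.12,0,0.65,0],[0.71,-2.12,0,0.65,0]]'; python3 -m handwheel '[[0,0,-0.3,0,0],[0,0,-1,0,0],[0,0,-3,0,0],[0,-3.5,-5,0,0],[0,-7,-5,0,0],[0,-10.5,-5,0,0],[0,-14,-5,0,0],[0,-16,-5,0,0],[0,-16,-5,0,0]]'; python3 ang.py
```

```text
time: 6.7
ee_pos: [572.9, 204.9, 102.7]
eef_rot: [3.136, -0.002, 1.04]
contact_force: [1.9, -3.7, 5.5]
gripper_width: 0.5
finger_force: 3.4
time: 7.45
ee_pos: [428.5, 288.0, 149.5]
eef_rot: [-3.139, 0.001, 1.045]
contact_force: [0.4, 0.0, -0.3]
gripper_width: 0.1
finger_force: 0.0
ptr 25 [647.8 213.4] r 63.4 deg -20.03
tab 44 [657.5 197.1] r 79.1 deg -28.72
state [430.7 287.2 149.8] [-3.141  0.     1.045]
```

```bash
python3 -m handwheel '[[0,4,0,0,0],[0,8,0,0,0],[0,12,0,0,0],[0,16,0,0,0],[0,16,2,0,0],[0,16,4,0,0],[0,16,4.4,0,0],[0,16,4.6,0,0],[0,16,4.7,0,0],[0,16,4.8,0,0]]'; python3 -m handwheel '[[0,0,0.1,0,0],[0,0,0.2,0,0],[0,0,0.25,0,0],[0.02,-0.35,0.25,0.1,0],[0.07,-0.7,0.25,0.2,0],[0.11,-0.87,0.25,0.25,0],[0.11,-0.87,0.25,0.25,0]]'; python3 -m handwheel '[[0,0,-0.3,0,0],[0,0,-1,0,0],[0,0,-3,0,0],[-0.8,-3.5,-5,0,0],[-1.6,-7,-5,0,0],[-2.5,-10.5,-5,0,0],[-3.2,-14,-5,0,0],[-3.7,-16,-5,0,0],[-3.7,-16,-5,0,0]]'; python3 ang.py
```

```text
time: 8.33
ee_pos: [571.2, 204.5, 103.3]
eef_rot: [3.14, 0.001, 1.042]
contact_force: [-2.9, -3.5, 6.1]
gripper_width: 0.2
finger_force: 3.0
time: 8.92
ee_pos: [565.5, 210.3, 102.3]
eef_rot: [3.137, -0.003, 0.79]
contact_force: [0.3, -3.1, 6.8]
gripper_width: 0.5
finger_force: 3.7
time: 9.67
ee_pos: [419.9, 298.9, 149.3]
eef_rot: [-3.14, 0.001, 0.796]
contact_force: [-0.2, 0.9, -0.4]
gripper_width: 0.5
finger_force: 0.0
ptr 27 [641.7 202.5] r 62.6 deg -31.34
tab 44 [657.5 197.1] r 79.1 deg -28.73
state [422.1 297.9 149.5] [-3.141 -0.     0.795]
```

```bash
python3 - <<'E'
from h import *
t=eyes.capture("top");s=eyes.capture("side")
a=cv2.resize(t["image"][180:240,180:240],(400,400),interpolation=cv2.INTER_CUBIC)
b=cv2.resize(s["image"][175:235,285:345],(400,400),interpolation=cv2.INTER_CUBIC)
# overlay expected radial line at z=52 r 56..68 for tab direction
for d,col in((-28.7,(255,0,255)),):
    for r,z in((56,52),(66,52),(68,45)):
        q=np.radians(d)
        u,v=proj(t,[588.2+r*np.cos(q),235.1+r*np.sin(q),z]);cv2.circle(a,(int((u-179.5)*6.667),int((v-179.5)*6.667)),3,col,-1)
        u,v=proj(s,[588.2+r*np.cos(q),235.1+r*np.sin(q),z]);cv2.circle(b,(int((u-284.5)*6.667),int((v-174.5)*6.667)),3,col,-1)
cv2.imwrite("pics/look2.png",np.hstack([a,b])[:,:,::-1])
E
```

```text
(no output)
```

View pics/look2.png

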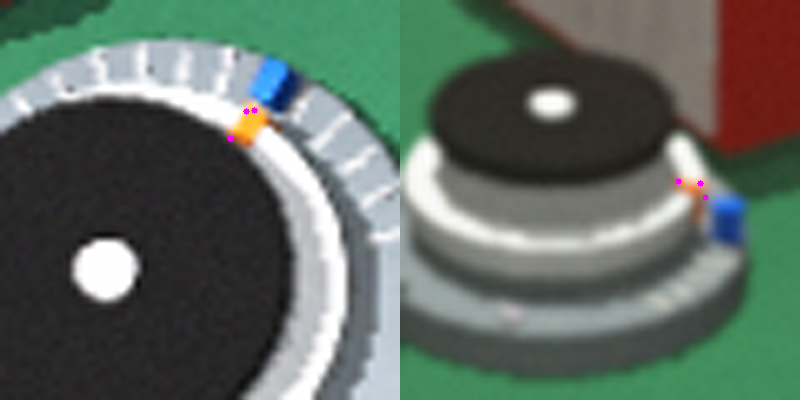

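The pointer is 2–3° past the tab: the orange stripe ends at about (255,110) in the crop, and the tab is at (273,83). I'll make a small counter-clockwise correction.

```bash
python3 -m handwheel '[[0.8,3.5,0,0,0],[1.6,7,0,0,0],[2.5,10.5,0,0,0],[3.2,14,0,0,0],[3.7,16,0,0,0],[3.7,16,2,0,0],[3.7,16,4,0,0],[3.7,16,4.4,0,0],[3.7,16,4.6,0,0],[3.7,16,4.8,0,0]]'; python3 -m handwheel '[[0,0,0.1,0,0],[0,0,0.2,0,0],[0,0,0.25,0,0],[0,0.11,0.25,-0.03,0],[0,0.23,0.25,-0.065,0],[0,0.23,0.25,-0.065,0]]'; python3 -m handwheel '[[0,0,-0.3,0,0],[0,0,-1,0,0],[0,0,-3,0,0],[-0.8,-3.5,-5,0,0],[-1.6,-7,-5,0,0],[-2.5,-10.5,-5,0,0],[-3.2,-14,-5,0,0],[-3.7,-16,-5,0,0],[-3.7,-16,-5,0,0]]'; python3 ang.py; python3 - <<'E'
from h import *
t=eyes.capture("top");h=hsv(t)
b=(h[...,0]>98)&(h[...,0]<125)&(h[...,1]>110)&(h[...,2]>60)
b[:183]=0;b[210:]=0;b[:,:205]=0;b[:,240:]=0
v,u=np.nonzero(b);V=h[v,u,2]
print(*[("%d,%d:%d"%z) for z in zip(u,v,V)])
m=V>np.median(V);p=ray(t,u[m].mean(),v[m].mean(),43)[:2]-[588.2,235.1];print(np.hypot(*p),np.degrees(np.arctan2(p[1],p[0])))
E
```

```text
time: 10.65
ee_pos: [564.3, 209.1, 102.3]
eef_rot: [3.14, 0.002, 0.791]
contact_force: [-3.2, -5.5, 8.2]
gripper_width: 0.8
finger_force: 4.0
time: 11.15
ee_pos: [565.9, 208.5, 101.1]
eef_rot: [3.141, 0.0, 0.858]
contact_force: [-5.4, -2.9, 9.6]
gripper_width: 0.3
finger_force: 4.8
time: 11.9
ee_pos: [416.7, 287.6, 148.9]
eef_rot: [-3.14, 0.001, 0.86]
contact_force: [0.0, 0.1, -0.7]
gripper_width: 0.3
finger_force: 0.0
ptr 29 [642.4 203.4] r 62.8 deg -30.31
tab 44 [657.6 197.1] r 79.1 deg -28.71
state [418.9 286.8 149.2] [ 3.141e+00 -1.000e-03  8.590e-01]
220,188:161 219,189:222 220,189:252 221,189:248 222,189:202 219,190:246 220,190:253 221,190:253 222,190:247 223,190:127 218,191:228 219,191:253 220,191:253 221,191:253 222,191:242 223,191:94 224,191:97 218,192:250 219,192:254 220,192:254 221,192:250 222,192:130 223,192:91 224,192:95 217,193:237 218,193:254 219,193:254 220,193:252 221,193:210 222,193:91 223,193:91 224,193:93 218,194:235 219,194:254 220,194:250 221,194:103 222,194:93 223,194:95 219,195:176 220,195:137 221,195:87 222,195:93 221,196:101 222,196:96
78.69940295130317 -27.32742957475201
```

Using only the bright top of the tab (z = 43), its angle is −27.3°. The pointer is at about −30.9°. The last 3.7° stroke gave only 1°, so I'll do a 6.3° stroke.

```bash
sed -i 's/("ptr",o,50),("tab",b,40)/("ptr",o,52),("tab",b\&(h[...,2]>190),43)/' ang.py; python3 -m handwheel '[[0.8,3.5,0,0,0],[1.6,7,0,0,0],[2.5,10.5,0,0,0],[3.2,14,0,0,0],[3.7,16,0,0,0],[3.7,16,2,0,0],[3.7,16,4,0,0],[3.7,16,4.4,0,0],[3.7,16,4.6,0,0],[3.7,16,4.8,0,0]]'; python3 -m handwheel '[[0,0,0.1,0,0],[0,0,0.2,0,0],[0,0,0.2,0,0],[0,0.18,0.2,-0.05,0],[0.02,0.38,0.2,-0.11,0],[0.02,0.38,0.2,-0.11,0]]'; python3 -m handwheel '[[0,0,-0.3,0,0],[0,0,-1,0,0],[0,0,-3,0,0],[-0.8,-3.5,-5,0,0],[-1.6,-7,-5,0,0],[-2.5,-10.5,-5,0,0],[-3.2,-14,-5,0,0],[-3.7,-16,-5,0,0],[-3.7,-16,-5,0,0]]'; python3 ang.py
```

```text
time: 12.83
ee_pos: [566.3, 207.4, 102.0]
eef_rot: [3.14, 0.002, 0.856]
contact_force: [-3.4, -5.2, 9.3]
gripper_width: 0.1
finger_force: 4.2
time: 13.33
ee_pos: [569.4, 206.0, 101.2]
eef_rot: [3.14, -0.0, 0.969]
contact_force: [-4.3, -2.5, 9.7]
gripper_width: 0.4
finger_force: 4.7
time: 14.08
ee_pos: [412.2, 268.4, 148.8]
eef_rot: [-3.14, 0.001, 0.97]
contact_force: [-0.4, -0.1, 0.0]
gripper_width: 0.5
finger_force: 0.0
ptr 24 [643.5 205.5] r 62.7 deg -28.16
tab 25 [658.5 198.5] r 79.2 deg -27.54
state [414.5 267.9 149.2] [ 3.141e+00 -1.000e-03  9.690e-01]
```

The pointer is now 0.6° (about 0.7 mm) from the tab direction and the wheel is released. Next is the button, at about (525.5, −161.5, 66).

```bash
python3 -m handwheel '[[-2,2.3,0,0,0],[-4.6,5.3,0,0,0],[-7.2,8.3,0,0,0],[-9.8,11.3,0,0,0],[-12.4,14.3,0,0,0],[-15,17.3,0,0,0],[-17.6,20.3,0,0,0],[-20.2,23.3,0,0,0],[-22.8,26.3,0,0,0],[-25.4,29.3,0,0,0]]'; python3 -m handwheel '[[-2.2,2.5,0,0,0],[-3.7,4.2,0,0,0],[-3.7,4.2,2,0,0],[-3.7,4.2,4,0,0],[-3.7,4.2,5.5,0,0],[-3.7,4.2,5.5,0,0],[-3.7,4.2,5.5,0,0]]';python3 - <<'E'
from h import *
t=eyes.capture("top");s=eyes.capture("side")
print(env.observe()["ee_pos"])
a=cv2.resize(t["image"][200:300,340:440],(400,400));b=cv2.resize(s["image"][220:330,280:390],(400,400))
cv2.imwrite("pics/btn.png",np.hstack([a,b])[:,:,::-1])
E
```

```text
time: 14.97
ee_pos: [513.3, -112.1, 149.2]
eef_rot: [3.14, -0.0, 0.965]
contact_force: [0.9, -0.0, -0.3]
gripper_width: 0.4
finger_force: 0.0
time: 15.55
ee_pos: [525.7, -163.6, 93.2]
eef_rot: [-3.141, 0.0, 0.966]
contact_force: [0.1, -0.3, 0.2]
gripper_width: 0.5
finger_force: 0.0
[ 526.84558013 -163.63216813   94.84879549]
```

View pics/btn.png

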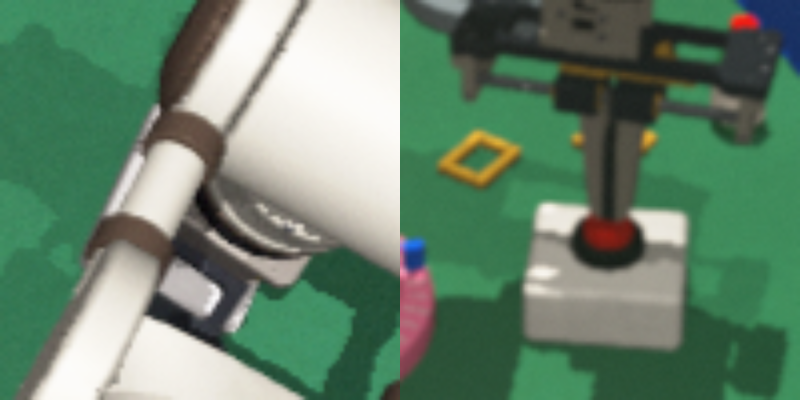

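The side crop (right half) shows the closed fingertips centred just above the red button at (610,228). Descending.

```bash
python3 -m handwheel '[[0,0,0.3,0,0],[0,0,0.6,0,0],[0,0,0.8,0,0],[0,0,1.0,0,0],[0,0,1.0,0,0]]'; python3 -m handwheel '[[0,0,0.1,0,0],[0,0,0.2,0,0],[0,0,0.3,0,0],[0,0,0.3,0,0]]'
```

```text
time: 16.07
ee_pos: [526.2, -162.7, 83.7]
eef_rot: [3.14, -0.0, 0.967]
contact_force: [0.2, 0.3, 3.0]
gripper_width: 0.9
finger_force: 1.4
time: 16.4
ee_pos: [526.1, -162.7, 80.7]
eef_rot: [3.141, -0.0, 0.967]
contact_force: [0.3, -0.7, 4.1]
gripper_width: 0.3
finger_force: 2.3
```

```bash
python3 -m handwheel '[[0,0,0.1,0,0],[0,0,0.2,0,0],[0,0,0.2,0,0]]'; python3 -m handwheel '[[0,0,0.1,0,0],[0,0,0.2,0,0],[0,0,0.2,0,0]]'
```

```text
time: 16.65
ee_pos: [526.2, -162.7, 80.2]
eef_rot: [3.141, 0.0, 0.967]
contact_force: [-3.7, 1.7, 14.6]
gripper_width: 0.3
finger_force: 7.3
time: 16.9
ee_pos: [526.3, -162.7, 80.0]
eef_rot: [3.141, 0.0, 0.967]
contact_force: [-9.2, 4.2, 27.1]
gripper_width: 0.3
finger_force: 13.5
```

Force rose sharply at z ≈ 80, so the button is on its bottom stop. I'll lift off, move back and check everything.

```bash
python3 -m handwheel '[[0,0,-0.3,0,0],[0,0,-1,0,0],[0,0,-3,0,0],[0,0,-6,0,0],[0,0,-9,0,0],[-3,0,-12,0,0],[-6,0,-12,0,0],[-9,0,-12,0,0],[-12,0,-12,0,0],[-12,0,-12,0,0]]'; python3 ang.py; python3 - <<'E'
from h import *
t=eyes.capture("top");cv2.imwrite("pics/final.png",t["image"][:,:,::-1])
E
```

```text
time: 17.73
ee_pos: [454.8, -264.3, 195.8]
eef_rot: [-3.14, 0.002, 0.963]
contact_force: [-0.6, 0.3, -0.1]
gripper_width: 0.6
finger_force: 0.0
ptr 24 [643.5 205.5] r 62.7 deg -28.16
tab 25 [658.5 198.4] r 79.3 deg -27.54
state [ 456.  -262.4  195.7] [-3.14  -0.     0.963]
```

View pics/final.png

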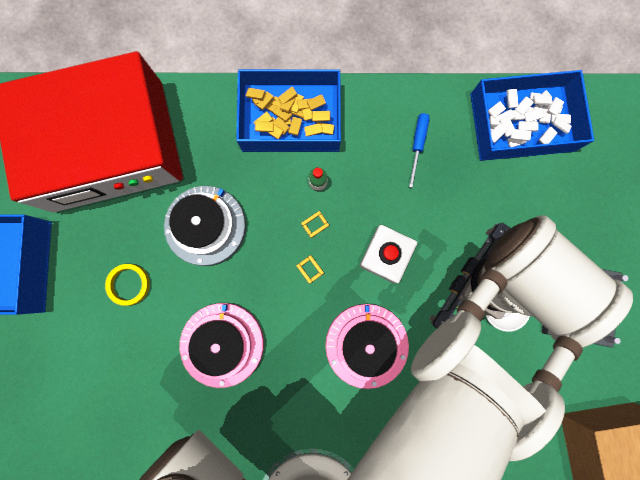

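The pointer sits at the tab (216,198)/(221,192), the button is up at (391,253), and the visible bystanders haven't moved. The dish is partly hidden by the arm, but the arm passes high above it. Handing in.

```bash
python3 -c "
from plant import order
print(order.job_done())"
```

```text
the job is handed in; nothing more can be done
None
```

The job is handed in, with no verdict returned: the pointer measured about 0.7 mm from the blue tab's line, the wheel was let go with wrist readings never above about 10 N on the face, and the red button was pressed to its stop and released, with the tab and the visible bystanders unmoved (the dish was partly hidden by the arm in the last picture).

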